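# Slide the clamp toe home under the retaining block

### The job

Pick up the loose steel clamp toe with the red grip, lay it flat on the fixture's bed in front of the green retaining block with its nose facing the pocket, then slide it in under the overhang until it has pushed the brass follower inside fully back against its end stop. Go by feel and push gently (never harder than about 20 newtons), since how deep the stop is set cannot be seen or measured; then let go, leaving the toe seated, and do not disturb the other things on the bench.

Things in the scene. Friction and masses are not known exactly. Their poses are not given: they have to be found in the camera images.
- toe: the clamp toe, loose, 0.35 to 0.55 kg, flat on the bench at the start: a bare-steel foot 100 mm long (x), 30 mm wide (y), 12 mm thick, with a red upright grip block on its tail. Origin: centre of the foot's underside; +x points to the bare nose (at x = +50 mm), which goes into the pocket; +z up.
- toe_grip (a point): centre of the toe's red grip block, 20 mm (toe x) by 26 mm (toe y), which rises from 12 to 62 mm above the foot's underside; this point lies at toe x = -36 mm, 46 mm above the underside.
- fixture: the fixture, fixed: a steel bed plate 15 mm thick, 110 mm wide (y), from x = -150 to +95 mm, carrying the green retaining block (x = 0 to 95 mm, 90 mm wide, top 45 mm above the bench). Origin: at bench height below the middle of the pocket's mouth; +x points into the pocket, +z up.
- mouth (a point): middle of the pocket's mouth, on the bed's top (fixture x = 0, y = 0, z = 15 mm). The pocket is an undercut slot, open only towards fixture -x: 34 mm wide, roof 14 mm above the bed. Two 12 mm high flared guides stand before it, opening from 34 mm at x = 0 to 48 mm at x = -14 mm; before them the bed is bare.
- pocket (a point): middle of the pocket's inside at fixture x = 25 mm, 7 mm above the bed. In the pocket a brass follower pad (follower_c0) faces the mouth, 8 to 40 mm inside by a hidden screw setting (setting_c0). Pushed, it slides 6 mm deeper at about 10 N, up to a rigid end stop, and stays; so the nose ends 14 to 46 mm inside. The toe's friction on the bed adds 1 to 5 N. The rigid stop is felt as force rising beyond that.
- wrench: loose open-ended wrench 170 mm long, lying on the bench; bystander. Origin mid-length on its underside.
- screwdriver: loose screwdriver with orange handle, lying near the robot; bystander.
- jar: glass jar with grey cap, 64 mm across, 85 mm tall; bystander. Origin centre of underside.
- tape: yellow tape roll lying flat, 92 mm across, 25 mm tall; bystander.
- stud: brass stud with a round flange foot (28 mm), standing 55 mm tall; bystander.
- parallel: plain ground steel block 75 x 50 x 25 mm; bystander.
- tin: blue open cup, 76 mm across, 70 mm tall; bystander.
There are look-alikes about, which are no part of the job. Leave any brown or turquoise look-alike of the toe alone.

How it is judged:
By the outcome, as a careful person would: the job done as asked, in the order asked, and still so for the second after the job is handed in, with the robot touching nothing.
It also fails if it takes over 67 s, if anything falls off the work surface, if the arm or the gripper's body presses on something with over 40 N, if the wrist force passes 120 N, or if a joint passes its speed limit or range.

### The arm

A 7-joint arm with a two-finger parallel gripper is mounted at the origin on the work surface. World frame = base frame: x ahead of the robot, y to its left, z up, the work surface at z = 0. Lengths are in mm, angles in rad, forces in N, time in s.
With the tool pointing down it reaches from about 400 to 750 mm from the base axis. Payload 19.5 kg.
Tool frame: the origin (TCP) lies on the mounting face of the last link; the fingertips stand 173 mm ahead of it and the grasp point (between the pads) lies 155 mm ahead of it; z points along the fingers, x is the direction in which the jaws open and shut, and the axes are right-handed (so a half turn about z gives the same grasp; the last joint's range is limited). The gripper opens to 85 mm and grips with 20 to 120 N. Pads are 22 mm wide; open, the fingers measure 114 mm over their backs; the gripper's body (76 mm by 85 mm) begins 54 mm behind the grasp point. The pads swing forward as they close: fully open they stand 13 mm farther back than shut.
Start: joints at [-1.29, 0.707, -0.028, 1.485, 0.022, 0.951, -0.075], TCP at [182.397, 545.296, 404.668] pointing down, gripper open.
Joint ranges: [-2.71, 2.71], [-0.32, 2.16], [-1.57, 1.52], [0, 2.45], [-1.46, 4.6], [0, 2.02], [-2.83, 2.83]. Speed limits (rad/s): [1.89, 1.89, 2.57, 2.57, 3.01, 3.01, 3.01].

### API

Orientations are given as a unit quaternion [w, x, y, z].
In Python, from rig import arm, imaging, hand_in gives the robot as it stands.
- The arm moves only by the tool play_rows, never from a script. Its argument "motion" is a list of rows, each a list of 7 numbers: the shift along the tool's x, y, z scaled (see below), then the turn, a rotation vector about the tool's x, y, z scaled (see below), then the opening, from 0 (shut) to 1 (fully open). A call has 1 to 8 rows; each row shifts and turns the commanded pose from where the row before left it, along the tool's axes as they then stand; what a row does not reach is not made up. The controller multiplies each number of a shift by 25 mm and each number of a turn by 0.08 rad. A row lasts 1/12 s, in which the tool goes at most 41.7 mm and 7.16 degrees, less where a joint would pass 70% of its speed; a pose out of reach is approached as far as the arm can. A call with a number of a shift or a turn outside -1 to 1 is refused whole. A call with a gripper value outside its range is refused whole. The fingers move at their own pace and stop on an object; the grip force is fixed at half the most. Time passes only in rows, so rows that do not move let the fingers close. It gives the time, the measured TCP pose, the force and the opening at its end, in the units of the state.
- arm.observe(): the state, without advancing time (a new reading comes with each control period).
- imaging.camera(name): name is "side" or "top" or "wrist"; returns a dict with "color" (420x560x3 uint8, red, green, blue), "fx", "fy", "cx", "cy" (pixels), "D" ([k1, k2, p1, p2, k3] as OpenCV has them; the pictures are not rectified), "R" (3x3) and "t" (3): a world point X has camera coordinates R X + t. Camera axes: x right, y down, z forward; pixel columns grow to the right and rows downward; lengths in mm; the calibration is good to about 2 mm. A picture is of the moment at which its call begins. There is no depth.
- hand_in(): hands the job in, once; it reports no verdict.
The state is a dict: "time_s": time; "joint_pos": joint angles; "joint_vel": joint speeds; "effort": joint torques, N m; "tool_pos": TCP position; "tool_rot": TCP orientation; "wrist_force": force on the tool from outside, world axes, zero at the start; "torque": the same for the moment, N m; "gripper_width": opening from 0.0 (shut) to 1.0 (fully open).
Only numpy, scipy, OpenCV 4.12 (cv2) and the standard library are available. Lean on these libraries where they do the work, as an engineer would, in place of code of your own. Each camera call takes 0.05 s, during which the arm holds its last target.

## Working session

There is one attempt and no reset: what is moved stays moved. The work goes in short steps, Python scripts to look and compute and a tool call to move; the robot and the scene stay as the last step left them, time stands still between calls to the robot, and variables do not carry over. Pictures are saved under pics/ and viewed, and the job is handed in when it is done.

Besides the shell and the picture viewer there is one more tool, called after "Request:" by a JSON object that holds its "name" and its "arguments". play_rows: Moves the arm, as the interface text tells. Its arguments: {"type":"object","properties":{"motion":{"type":"array"}},"required":["motion"]}

```bash
mkdir -p pics; ls
python3 - <<'E'
from rig import arm, imaging
import cv2,pickle
s=arm.observe()
print(s)
d={}
for n in ["top","side","wrist"]:
    c=imaging.camera(n); d[n]=c
    cv2.imwrite(f"pics/{n}0.png",cv2.cvtColor(c["color"],cv2.COLOR_RGB2BGR))
    print(n,c["fx"],c["fy"],c["cx"],c["cy"],c["D"],c["R"],c["t"])
pickle.dump(d,open("c0.pkl","wb"))
E
```

```text
pics
{'time_s': 0.0, 'joint_pos': array([-1.28973798,  0.70706612, -0.02763004,  1.48500192,  0.02203186,
        0.95089617, -0.07552891]), 'joint_vel': array([-0.0014343 ,  0.00124144,  0.00071794, -0.0011896 ,  0.0011321 ,
       -0.0014802 ,  0.00115632]), 'effort': array([ 4.89984941e-04, -8.83215451e+01,  1.23503879e+00, -2.36180037e+01,
        1.69141567e-02,  6.34176627e-03,  2.71997789e-05]), 'tool_pos': array([182.34998602, 545.23767197, 404.24774348]), 'tool_rot': array([ 3.32679554e-04,  8.11536690e-01,  5.84301219e-01, -4.17824163e-04]), 'wrist_force': array([-0.70776049, -0.10521068,  0.12164448]), 'torque': array([-0.02194767, -0.02159492,  0.02586985]), 'gripper_width': 0.9976642163569235}
top 380.3214646307279 380.3214646307279 285.04297314980835 210.2277914279565 [-0.07262114  0.          0.          0.          0.        ] [[-0.01900329 -0.99978725  0.00802015]
 [-0.98442381  0.01730779 -0.17495769]
 [ 0.17478166 -0.01122    -0.98454329]] [ -9.72506485 525.20819014 968.10097076]
side 400.62254869015686 400.62254869015686 280.58757863638664 209.63657060298945 [-0.04740616  0.          0.          0.          0.        ] [[ 0.99972353  0.00518307  0.0229347 ]
 [ 0.02219301 -0.53022519 -0.84756635]
 [ 0.00776756  0.84784102 -0.53019362]] [-508.56976796   42.81076728 1041.87528535]
wrist 297.9922039383111 297.9922039383111 281.32564539792685 206.95890501419845 [-0.0620128  0.         0.         0.         0.       ] [[ 3.18413942e-01  9.47951544e-01 -6.57209412e-04]
 [ 9.00353634e-01 -3.02208882e-01  3.13102419e-01]
 [ 2.96607307e-01 -1.00287896e-01 -9.49719139e-01]] [-573.4414649   -39.96264876  380.17059782]
```

View pics/top0.png

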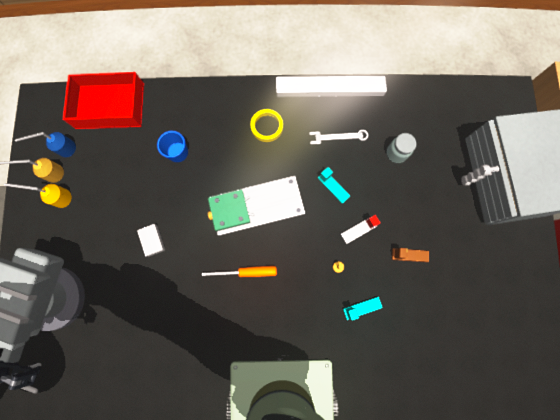

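View pics/side0.png

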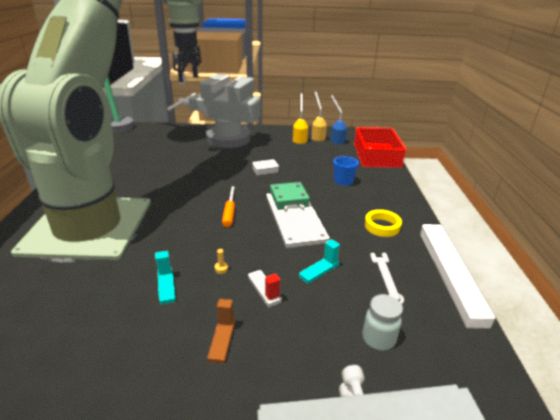

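View pics/wrist0.png

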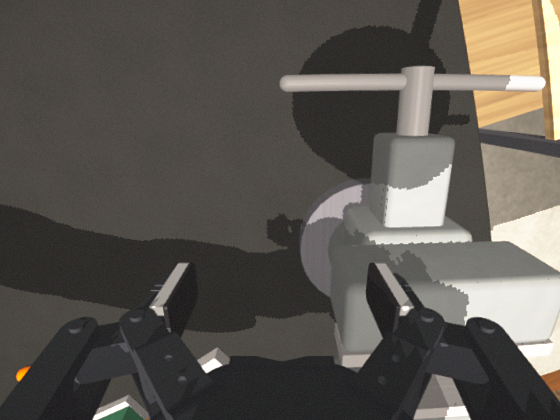

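Candidates (top view): the white/steel foot with a red grip at (374,221); turquoise at (335,185) and (363,308); brown at (410,255). Only the first has a bare-steel foot and red grip. I'll confirm in a crop and measure.

```bash
cat > h.py <<'E'
import numpy as np,cv2
def K(c): return np.array([[c["fx"],0,c["cx"]],[0,c["fy"],c["cy"]],[0,0,1.]])
def ray(c,uv):
    uv=np.atleast_2d(np.array(uv,float))
    n=cv2.undistortPoints(uv[:,None],K(c),np.array(c["D"]))[:,0]
    R=np.array(c["R"]);t=np.array(c["t"]).ravel()
    return -R.T@t,(R.T@np.c_[n,np.ones(len(n))].T).T
def plane(c,uv,z):
    o,d=ray(c,uv); return o+d*((z-o[2])/d[:,2])[:,None]
def proj(c,X):
    X=np.atleast_2d(np.array(X,float)); r,_=cv2.Rodrigues(np.array(c["R"]))
    return cv2.projectPoints(X,r,np.array(c["t"]).ravel(),K(c),np.array(c["D"]))[0][:,0]
def tri(c1,u1,c2,u2):
    o1,d1=ray(c1,u1);o2,d2=ray(c2,u2);d1=d1[0]/np.linalg.norm(d1[0]);d2=d2[0]/np.linalg.norm(d2[0])
    s=np.linalg.lstsq(np.c_[d1,-d2],o2-o1,rcond=None)[0]
    a=o1+s[0]*d1;b=o2+s[1]*d2; return (a+b)/2,np.linalg.norm(a-b)
E
python3 - <<'E'
import pickle,cv2,numpy as np
from h import *
d=pickle.load(open("c0.pkl","rb"))
t=d["top"];im=cv2.cvtColor(t["color"],cv2.COLOR_RGB2BGR)
cv2.imwrite("pics/topcrop.png",cv2.resize(im[160:280,190:450],None,fx=3,fy=3,interpolation=cv2.INTER_CUBIC))
s=cv2.cvtColor(d["side"]["color"],cv2.COLOR_RGB2BGR)
cv2.imwrite("pics/sidecrop.png",cv2.resize(s[170:370,140:420],None,fx=2.8,fy=2.8,interpolation=cv2.INTER_CUBIC))
def red(c):
    h=cv2.cvtColor(c["color"],cv2.COLOR_RGB2HSV)
    m=(((h[...,0]<6)|(h[...,0]>174))&(h[...,1]>150)&(h[...,2]>80)).astype(np.uint8)
    n,l,st,ce=cv2.connectedComponentsWithStats(m)
    return [(st[i],ce[i]) for i in range(1,n) if st[i][4]>30]
for k in("top","side"):print(k,red(d[k]))
E
```

```text
top [(array([  62,   72,   83,   57, 4243], dtype=int32), array([103.5672873 , 100.50412444])), (array([367, 215,  14,  12, 107], dtype=int32), array([373.41121495, 220.73831776])), (array([555, 220,   5,  34, 106], dtype=int32), array([557.67924528, 232.70754717]))]
side [(array([ 354,  127,   52,   41, 1809], dtype=int32), array([378.77722499, 147.1315644 ])), (array([266, 273,  15,  26, 317], dtype=int32), array([272.47318612, 285.56782334]))]
```

View pics/topcrop.png

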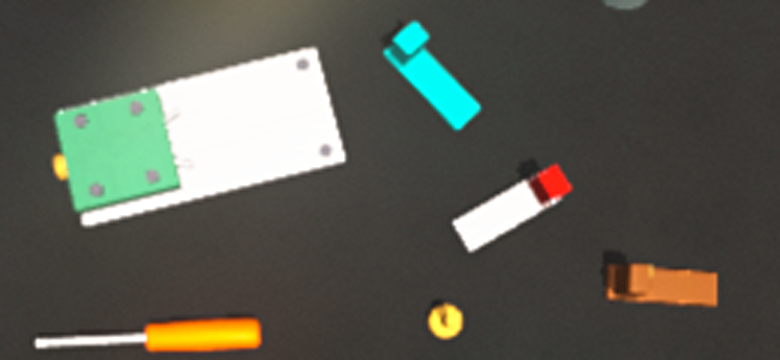

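View pics/sidecrop.png

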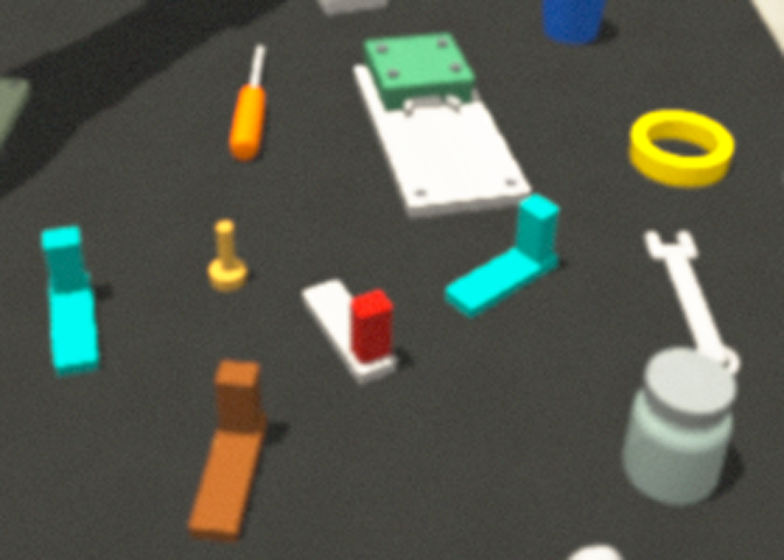

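The crop confirms it: steel foot with red grip, nose at crop (460,236) and grip at (555,183). The mouth is at crop (170,138). Now the measurements.

Run:
```python
import pickle,cv2,numpy as np
from h import *
np.set_printoptions(precision=1,suppress=True)
d=pickle.load(open("c0.pkl","rb"));t=d["top"];s=d["side"]
h=cv2.cvtColor(t["color"],cv2.COLOR_RGB2HSV)
def comp(m,pt):
    n,l,st,ce=cv2.connectedComponentsWithStats(m.astype(np.uint8))
    k=l[pt[1],pt[0]]; return (l==k).astype(np.uint8)
def box(m):
    c=max(cv2.findContours(m,0,2)[0],key=cv2.contourArea); return cv2.minAreaRect(c)
m=comp((h[...,1]<60)&(h[...,2]>150),(355,233)); r=box(m);b=cv2.boxPoints(r)
P=plane(t,b,12);print("foot",r,"\n",P)
m=comp((h[...,1]<60)&(h[...,2]>150),(280,205)); r=box(m);b=cv2.boxPoints(r)
P=plane(t,b,15);print("bed",r,"\n",P,np.linalg.norm(np.diff(P,axis=0),axis=1))
m=comp((h[...,0]>65)&(h[...,0]<85)&(h[...,1]>80),(229,209));r=box(m);b=cv2.boxPoints(r)
P=plane(t,b,45);print("green",r,"\n",P,np.linalg.norm(np.diff(P,axis=0),axis=1),P.mean(0))
cr=lambda u,v:(190+(u+.5)/3-.5,160+(v+.5)/3-.5)
print("hand bed corners",plane(t,[cr(315,47),cr(345,160),cr(80,224)],15))
print("nose corners z12",plane(t,[cr(453,222),cr(470,252)],12))
print("red top z62",plane(t,[cr(553,183)],62), plane(t,[cr(553,165),cr(573,185)],62))
sc=lambda u,v:(140+(u+.5)/2.8-.5,170+(v+.5)/2.8-.5)
print("tri red top",tri(t,cr(555,182),s,sc(371,300)))
for n,u,z in [("stud",cr(445,322),10),("turq",cr(405,45),62),("turqnose",cr(470,115),12),("brown",cr(630,280),62),("brn",cr(717,290),12),("scr",cr(260,333),15),("scr",cr(150,333),15)]:print(n,plane(t,[u],z)[0])
```

```text
foot ((357.5828857421875, 230.2849884033203), (12.020920753479004, 33.39944839477539), 59.74356460571289) 
 [[ 463.7 -169.3   12. ]
 [ 508.8 -251.5   12. ]
 [ 479.6 -266.7   12. ]
 [ 434.9 -184.6   12. ]]
bed ((256.20587158203125, 204.82351684570312), (40.01837158203125, 90.22325134277344), 75.96376037597656) 
 [[573.4 194.3  15. ]
 [631.7 -49.8  15. ]
 [521.  -73.9  15. ]
 [464.8 166.   15. ]] [251.  113.3 246.4]
green ((228.08827209472656, 209.8529510498047), (33.22737503051758, 36.1378059387207), 75.96376037597656) 
 [[562.  191.2  45. ]
 [584.4  96.8  45. ]
 [496.2  75.3  45. ]
 [474.3 168.3  45. ]] [97.1 90.8 95.6] [529.2 132.9  45. ]
hand bed corners [[629.2 -48.5  15. ]
 [521.8 -73.5  15. ]
 [467.1 168.7  15. ]]
nose corners z12 [[ 463.2 -170.7   12. ]
 [ 435.5 -185.1   12. ]]
red top z62 [[ 490.2 -252.4   62. ]] [[ 506.2 -253.4   62. ]
 [ 488.1 -270.    62. ]]
tri red top (array([ 491.3, -253.7,   64.1]), np.float64(1.0768636585491604))
stud [ 373. -160.   10.]
turq [ 616.9 -127.    62. ]
turqnose [ 562.6 -191.    12. ]
brown [ 404. -315.   62.]
brn [ 395.8 -410.8   12. ]
scr [366.4   6.8  15. ]
scr [368.1 105.1  15. ]
```

Measured toe: grip (490.5, -253.3), nose (449.3, -177.5). That is 86.3 mm apart against 86 expected, with yaw about 118.6°. The mouth is at about (540.5, 85.5), with fixture yaw about 103.3°. I'll turn the tool and move above the toe.

Request:
{"name": "play_rows", "arguments": {"motion": [[0,0.3,0,0,0,1,1],[0,0.5,0,0,0,1,1],[0,0.5,0,0,0,1,1],[0,0.5,0,0,0,1,1],[0,0.5,0,0,0,1,1],[0,0.5,0,0,0,1,1],[0,0.5,0,0,0,1,1],[0,0.5,0,0,0,1,1]]}}

```text
time_s: 0.82
tool_pos: [259.1, 490.7, 404.5]
tool_rot: [0.0, 0.955, 0.297, -0.0]
wrist_force: [0.5, 0.4, -0.8]
gripper_width: 1.003
```

```bash
cat > st.py <<'E'
from rig import arm
import numpy as np,sys
from scipy.spatial.transform import Rotation as Ro
np.set_printoptions(precision=2,suppress=True)
s=arm.observe();q=s["tool_rot"];R=Ro.from_quat([q[1],q[2],q[3],q[0]]).as_matrix()
p=np.array(s["tool_pos"])
print("t",s["time_s"],"p",p,"yaw",np.degrees(np.arctan2(R[1,0],R[0,0])),"z",R[:,2],"F",s["wrist_force"],"g",s["gripper_width"],"q",s["joint_pos"])
if len(sys.argv)>=4:
    tgt=np.array([float(a) for a in sys.argv[1:4]])
    if len(sys.argv)>4:
        w=np.radians(float(sys.argv[4])); 
        Rt=np.array([[np.cos(w),np.sin(w),0],[np.sin(w),-np.cos(w),0],[0,0,-1]])
        print("turn units",Ro.from_matrix(R.T@Rt).as_rotvec()/0.08)
    print("shift units(current axes)",R.T@(tgt-p)/25)
E
python3 st.py 490.5 -253.3 320 28.6
```

```text
t 0.8167 p [259.13 490.69 404.47] yaw 34.60176910870576 z [-0. -0. -1.] F [ 0.46  0.38 -0.79] g 1.0032675075984938 q [-1.22  0.68  0.15  1.56 -0.12  0.91 -0.43]
turn units [0.   0.   1.31]
shift units(current axes) [-9.28 29.75  3.39]
```

Request:
{"name": "play_rows", "arguments": {"motion": [[0.3,0.9,0,0,0,0.65,1],[0.4,1,0,0,0,0.66,1],[0.4,1,0,0,0,0,1],[0.4,1,0,0,0,0,1],[0.4,1,0,0,0,0,1],[0.4,1,0,0,0,0,1],[0.2,1,0,0,0,0,1],[0,1,0,0,0,0,1]]}}

```text
time_s: 1.48
tool_pos: [412.3, 350.3, 404.4]
tool_rot: [0.0, 0.969, 0.249, -0.0]
wrist_force: [0.3, 0.1, -0.7]
gripper_width: 0.997
```

Request:
{"name": "play_rows", "arguments": {"motion": [[-0.5,1,0,0,0,0,1],[-0.6,1,0,0,0,0,1],[-0.6,1,0,0,0,0,1],[-0.6,1,0,0,0,0,1],[-0.6,1,0,0,0,0,1],[-0.6,1,0,0,0,0,1],[-0.6,1,0,0,0,0,1],[-0.6,1,0,0,0,0,1]]}}

```text
time_s: 2.15
tool_pos: [404.3, 118.1, 404.7]
tool_rot: [0.0, 0.968, 0.249, -0.0]
wrist_force: [0.5, 0.5, 0.1]
gripper_width: 1.001
```

```bash
python3 st.py 490.5 -253.3 320 28.6
```

```text
t 2.15 p [404.25 118.12 404.7 ] yaw 28.84547914663405 z [-0. -0. -1.] F [0.5  0.5  0.15] g 1.0011055255676677 q [-0.42  0.49  0.1   2.01 -0.08  0.64  0.23]
turn units [0.   0.   0.05]
shift units(current axes) [-4.15 14.68  3.39]
```

Request:
{"name": "play_rows", "arguments": {"motion": [[0,1,0,0,0,0,1],[0,1,0,0,0,0,1],[-0.2,1,0,0,0,0,1],[-0.3,1,0,0,0,0,1],[-0.3,1,0,0,0,0,1],[-0.3,1,0,0,0,0,1],[-0.3,1,0,0,0,0,1],[-0.3,1,0,0,0,0,1]]}}

```text
time_s: 2.82
tool_pos: [463.9, -77.6, 404.7]
tool_rot: [-0.0, 0.969, 0.249, -0.0]
wrist_force: [-0.9, 0.6, 0.5]
gripper_width: 0.996
```

Request:
{"name": "play_rows", "arguments": {"motion": [[-0.4,1,0,0,0,0,1],[-0.4,1,0.2,0,0,0,1],[-0.4,1,0.5,0,0,0,1],[-0.4,1,0.5,0,0,0,1],[-0.4,1,0.5,0,0,0,1],[-0.4,0.8,0.5,0,0,0,1],[0,0.4,0.5,0,0,0,1],[0,0,0.3,0,0,0,1]]}}

```text
time_s: 3.48
tool_pos: [485.8, -243.0, 328.2]
tool_rot: [0.0, 0.969, 0.248, -0.001]
wrist_force: [-0.2, -0.3, -0.6]
gripper_width: 1.001
```

```bash
python3 st.py 490.5 -253.3 320 28.6
python3 - <<'E'
from rig import imaging
import cv2,pickle
c=imaging.camera("wrist");pickle.dump(c,open("w1.pkl","wb"))
cv2.imwrite("pics/w1.png",cv2.cvtColor(c["color"],cv2.COLOR_RGB2BGR))
E
```

```text
t 3.4833 p [ 485.84 -242.99  328.24] yaw 28.67857926346895 z [-0. -0. -1.] F [-0.2  -0.35 -0.6 ] g 1.0008906976425336 q [ 0.39  0.76  0.02  1.7  -0.02  0.68  0.92]
turn units [-0.    0.01  0.02]
shift units(current axes) [-0.03  0.45  0.33]
```

View pics/w1.png

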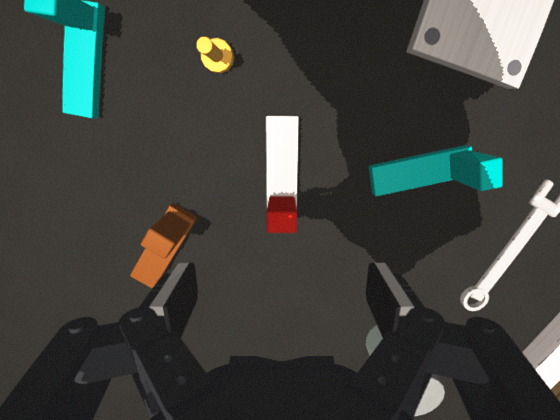

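The wrist view shows the toe aligned with the jaws: red top at (282,221), nose edge at (282,116). The brown look-alike at (168,230) is clear of the left finger. I'll refine the toe position from this view.

```bash
python3 - <<'E'
import pickle
from h import *
np.set_printoptions(precision=1,suppress=True)
c=pickle.load(open("w1.pkl","rb"))
P=plane(c,[(268,209.5),(298,209.5),(297.5,232.5),(267.5,232.5)],62);print(P,P.mean(0))
N=plane(c,[(266,116),(299,116)],12);print(N,N.mean(0))
v=N.mean(0)-P.mean(0);print(v,np.hypot(*v[:2]),np.degrees(np.arctan2(v[1],v[0])))
print(plane(c,[(162,243),(191,226)],62))
E
python3 st.py 490.5 -253.3 200 28.6
```

```text
[[ 475.1 -248.9   62. ]
 [ 497.  -236.9   62. ]
 [ 506.9 -255.2   62. ]
 [ 484.4 -267.5   62. ]] [ 490.9 -252.1   62. ]
[[ 437.1 -185.4   12. ]
 [ 463.7 -170.9   12. ]] [ 450.4 -178.2   12. ]
[-40.5  74.  -50. ] 84.31157295535905 118.69275518834894
[[ 408.  -320.8   62. ]
 [ 424.3 -293.6   62. ]]
t 3.5333 p [ 485.65 -241.36  327.5 ] yaw 28.765688977776822 z [-0.  0. -1.] F [-0.17  0.01 -2.06] g 1.001523480357358 q [ 0.39  0.76  0.02  1.7  -0.02  0.68  0.92]
turn units [-0.02  0.02  0.04]
shift units(current axes) [-0.05  0.52  5.1 ]
```

Request:
{"name": "play_rows", "arguments": {"motion": [[-0.04,0.26,0.3,0,0,0,1],[0,0.26,0.7,0,0,0,1],[0,0,0.8,0,0,0,1],[0,0,0.8,0,0,0,1],[0,0,0.8,0,0,0,1],[0,0,0.8,0,0,0,1],[0,0,0.5,0,0,0,1],[0,0,0.35,0,0,0,1]]}}

```text
time_s: 4.2
tool_pos: [491.5, -252.2, 202.5]
tool_rot: [-0.0, 0.968, 0.249, -0.0]
wrist_force: [0.5, -0.2, 1.7]
gripper_width: 0.997
```

```bash
python3 st.py 490.5 -253.0 199 28.7
python3 - <<'E'
from rig import imaging
import cv2,pickle
c=imaging.camera("wrist")
cv2.imwrite("pics/w2.png",cv2.cvtColor(c["color"],cv2.COLOR_RGB2BGR))
E
```

```text
t 4.2 p [ 491.53 -252.22  202.53] yaw 28.895197377512737 z [-0.  0. -1.] F [ 0.53 -0.22  1.67] g 0.9970980128585618 q [ 0.41  0.98  0.01  1.74 -0.02  0.42  0.94]
turn units [-0.01  0.    0.04]
shift units(current axes) [-0.05  0.01  0.14]
```

View pics/w2.png

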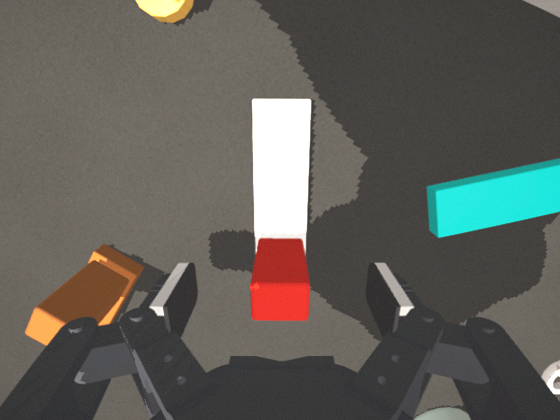

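The red grip at (281,290) sits between the open pads. The brown look-alike is outside the left finger. I'll close now.

Request:
{"name": "play_rows", "arguments": {"motion": [[-0.02,0,0.1,0,0,0,0.6],[0,0,0,0,0,0,0.3],[0,0,0,0,0,0,0],[0,0,0,0,0,0,0],[0,0,0,0,0,0,0],[0,0,0,0,0,0,0],[0,0,0,0,0,0,0],[0,0,0,0,0,0,0]]}}

```text
time_s: 4.92
tool_pos: [491.1, -253.2, 201.7]
tool_rot: [0.0, 0.969, 0.249, 0.0]
wrist_force: [-0.8, 0.2, 8.6]
gripper_width: 0.293
```

```bash
python3 st.py
```

```text
t 4.9167 p [ 491.12 -253.2   201.72] yaw 28.828100789314288 z [ 0. -0. -1.] F [-0.79  0.15  8.62] g 0.29329596672763636 q [ 0.41  0.98  0.01  1.74 -0.02  0.42  0.94]
```

Gripped: 0.293 × 85 ≈ 25 mm, against a 26 mm block. Lifting.

Request:
{"name": "play_rows", "arguments": {"motion": [[0,0,-0.2,0,0,0,0],[0,0,-0.4,0,0,0,0],[0,0,-0.6,0,0,0,0],[0,0,-0.6,0,0,0,0],[0,0,-0.6,0,0,0,0],[0,0,-0.6,0,0,0,0],[0,0,-0.4,0,0,0,0],[0,0,-0.2,0,0,0,0]]}}

```text
time_s: 5.58
tool_pos: [491.0, -253.2, 292.7]
tool_rot: [0.001, 0.969, 0.249, 0.001]
wrist_force: [0.2, -0.2, -3.1]
gripper_width: 0.294
```

```bash
python3 st.py 566 -22.5 290 13.3
python3 - <<'E'
from rig import imaging
import cv2,pickle
c=imaging.camera("wrist")
cv2.imwrite("pics/w3.png",cv2.cvtColor(c["color"],cv2.COLOR_RGB2BGR))
E
```

```text
t 5.5833 p [ 491.03 -253.2   292.74] yaw 28.82681906095234 z [ 0. -0. -1.] F [ 0.25 -0.15 -3.1 ] g 0.2939177411072019 q [ 0.41  0.83  0.01  1.7  -0.02  0.61  0.94]
turn units [ 0.02 -0.01  3.39]
shift units(current axes) [ 7.08 -6.64  0.11]
```

View pics/w3.png

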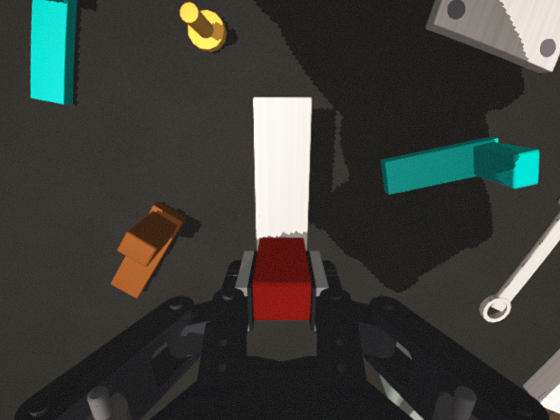

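The toe hangs level and straight in the jaws, with the grip at (281,285) and the nose edge at row 98, as before. Carrying to the fixture.

Request:
{"name": "play_rows", "arguments": {"motion": [[0.4,-0.4,0,0,0,0,0],[0.7,-0.7,0,0,0,0,0],[0.8,-0.8,0,0,0,0,0],[0.9,-0.9,0,0,0,0,0],[1,-0.9,0,0,0,0,0],[1,-0.9,0,0,0,0,0],[0.9,-0.8,0,0,0,0,0],[0.7,-0.7,0,0,0,0,0]]}}

```text
time_s: 6.3
tool_pos: [558.0, -39.8, 290.4]
tool_rot: [-0.0, 0.968, 0.25, -0.0]
wrist_force: [-0.4, 0.8, -4.2]
gripper_width: 0.293
```

Request:
{"name": "play_rows", "arguments": {"motion": [[0.5,-0.4,0,0,0,0.4,0],[0.2,-0.1,0,0,0,0.7,0],[0,0,0,0,0,0.8,0],[0,0,0,0,0,0.8,0],[0,0,0,0,0,0.5,0],[0,0,0,0,0,0.19,0],[0,0,0,0,0,0,0]]}}

```text
time_s: 6.88
tool_pos: [566.9, -23.0, 290.5]
tool_rot: [0.0, 0.993, 0.116, -0.0]
wrist_force: [0.9, 0.1, -3.6]
gripper_width: 0.294
```

```bash
python3 st.py 566 -22.5 290 13.3
python3 - <<'E'
from rig import imaging
import cv2,pickle
d={}
for n in("wrist","top","side"):
    c=imaging.camera(n);d[n]=c
    cv2.imwrite(f"pics/{n}4.png",cv2.cvtColor(c["color"],cv2.COLOR_RGB2BGR))
pickle.dump(d,open("c4.pkl","wb"))
E
```

```text
t 6.8833 p [566.92 -22.98 290.51] yaw 13.301151013130854 z [-0. -0. -1.] F [ 0.91  0.08 -3.56] g 0.2940354108136677 q [-0.1   0.86  0.16  1.65 -0.2   0.66  0.4 ]
turn units [0.   0.01 0.  ]
shift units(current axes) [-0.03 -0.03  0.02]
```

View pics/wrist4.png

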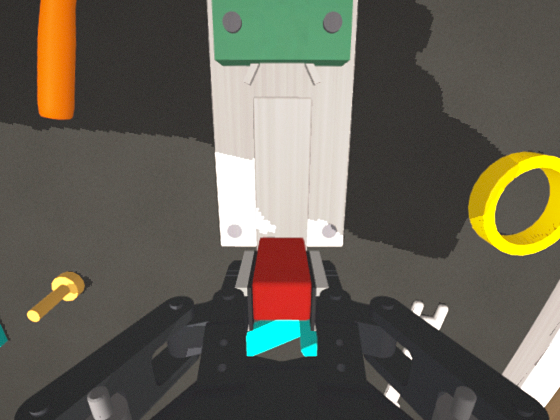

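Wrist view: the block's front edge runs (215,58)–(350,64), the guides are at (251,74) and (313,74), and the toe nose edge is at row 98, columns 254–311. I'll measure the lateral offset from the enlarged image.

Run:
```python
import pickle,cv2
d=pickle.load(open("c4.pkl","rb"))["wrist"]["color"]
cv2.imwrite("pics/w4c.png",cv2.cvtColor(cv2.resize(d[0:130,190:380],None,fx=4,fy=4,interpolation=cv2.INTER_CUBIC),cv2.COLOR_RGB2BGR))
```

```text
(no output)
```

View pics/w4c.png

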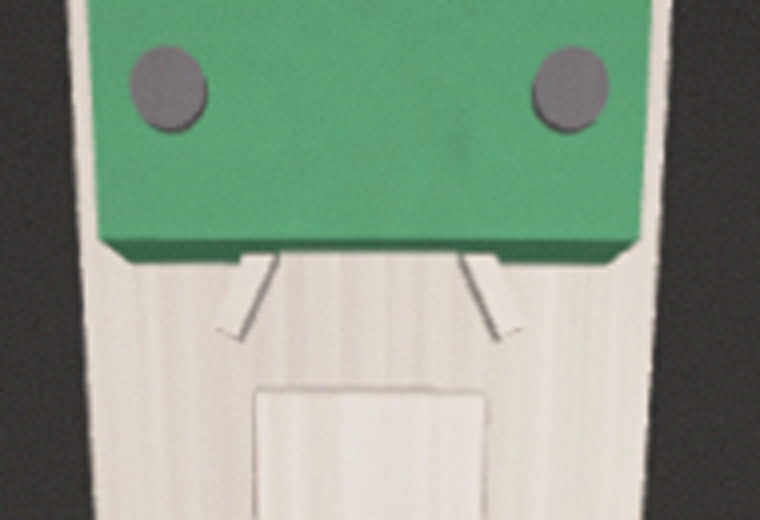

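Run:
```python
import pickle
from h import *
np.set_printoptions(precision=1,suppress=True)
c=pickle.load(open("c4.pkl","rb"))["wrist"]
cr=lambda u,v:(190+(u+.5)/4-.5,(v+.5)/4-.5)
G=plane(c,[cr(100,240),cr(640,240)],45);print("green",G,G.mean(0),np.linalg.norm(G[1]-G[0]))
M=plane(c,[cr(278,257),cr(461,257)],27);print("guide in",M,M.mean(0),np.linalg.norm(M[1]-M[0]))
T=plane(c,[cr(241,338),cr(498,338)],27);print("guide tip",T,T.mean(0),np.linalg.norm(T[1]-T[0]))
S=plane(c,[cr(169,85),cr(571,85)],46);print("screws",S.mean(0))
N=plane(c,[cr(254,392),cr(487,392)],100.8);print("nose",N,N.mean(0),np.linalg.norm(N[1]-N[0]))
B=plane(c,[cr(93,470),cr(652,420)],15);print("bed",np.linalg.norm(B[1]-B[0]))
for P in(G,M,T,N):
    v=P[1]-P[0];print(np.degrees(np.arctan2(v[1],v[0])))
f=np.array([np.cos(np.radians(103.3)),np.sin(np.radians(103.3))]);l=np.array([-f[1],f[0]])
o=np.array([566.92,-22.98])
for n,P in(("green",G),("guide",M),("tip",T),("nose",N),("screws",S)):
    w=P.mean(0)[:2]-o;print(n,"along",w@f,"lat",w@l)
b=plane(c,[cr(70,20),cr(97,500)],15);b2=plane(c,[cr(670,20),cr(647,500)],15)
for v in(b[0]-b[1],b2[0]-b2[1]):print("bed edge yaw",np.degrees(np.arctan2(v[1],v[0])))
```

```text
green [[497.6  75.2  45. ]
 [584.6  95.7  45. ]] [541.1  85.5  45. ] 89.41890018386323
guide in [[525.1  81.3  27. ]
 [557.1  88.8  27. ]] [541.1  85.   27. ] 32.86843764972834
guide tip [[521.4  66.3  27. ]
 [567.1  77.   27. ]] [544.3  71.6  27. ] 46.92943219314852
screws [535.8 107.8  46. ]
nose [[532.7  56.4 100.8]
 [561.3  63.1 100.8]] [547.   59.8 100.8] 29.362524826238953
bed 110.49862277874185
13.237601649125809
13.235607857118444
13.233769052616946
13.234676569051746
green along 111.48104491507526 lat 0.2048655865892325
guide along 111.0453472633687 lat 0.25100582969422713
tip along 97.28032980430034 lat 0.2600350123791639
nose along 85.11521880307791 lat 0.31963011647607675
screws along 134.45287551169207 lat 0.19587500513409087
bed edge yaw 103.30900339059193
bed edge yaw 103.75567394103136
```

Alignment is good: the lateral errors of nose and guides agree to 0.1 mm and the yaws to 0.1°. The nose is 25 mm before the mouth. Lowering; contact is expected at TCP z ≈ 216.7.

Request:
{"name": "play_rows", "arguments": {"motion": [[0,0,0.3,0,0,0,0],[0,0,0.5,0,0,0,0],[0,0,0.6,0,0,0,0],[0,0,0.6,0,0,0,0],[0,0,0.4,0,0,0,0],[0,0,0.25,0,0,0,0],[0,0,0.1,0,0,0,0],[0,0,0,0,0,0,0]]}}

```text
time_s: 7.7
tool_pos: [567.0, -23.1, 221.9]
tool_rot: [0.0, 0.993, 0.116, -0.0]
wrist_force: [0.6, 0.5, -4.0]
gripper_width: 0.296
```

```bash
python3 st.py 566.9 -23 217 13.3
```

```text
t 7.7 p [567.02 -23.14 221.92] yaw 13.297184239511449 z [-0. -0. -1.] F [ 0.64  0.45 -3.96] g 0.295523413686281 q [-0.08  0.97  0.13  1.68 -0.22  0.51  0.42]
turn units [ 0.    0.01 -0.  ]
shift units(current axes) [-0.   -0.01  0.2 ]
```

Request:
{"name": "play_rows", "arguments": {"motion": [[0,0,0.04,0,0,0,0],[0,0,0.04,0,0,0,0],[0,0,0,0,0,0,0]]}}

```text
time_s: 7.95
tool_pos: [567.1, -23.1, 220.5]
tool_rot: [0.0, 0.993, 0.116, 0.0]
wrist_force: [0.2, 0.2, -3.6]
gripper_width: 0.295
```

Request:
{"name": "play_rows", "arguments": {"motion": [[0,0,0.04,0,0,0,0],[0,0,0,0,0,0,0]]}}

```text
time_s: 8.12
tool_pos: [567.1, -23.1, 219.3]
tool_rot: [0.0, 0.993, 0.116, 0.0]
wrist_force: [0.1, -0.0, -3.8]
gripper_width: 0.298
```

Request:
{"name": "play_rows", "arguments": {"motion": [[0,0,0.04,0,0,0,0],[0,0,0.02,0,0,0,0],[0,0,0,0,0,0,0]]}}

```text
time_s: 8.37
tool_pos: [567.0, -23.1, 217.6]
tool_rot: [0.0, 0.993, 0.116, -0.0]
wrist_force: [-0.1, -0.5, -3.2]
gripper_width: 0.297
```

Request:
{"name": "play_rows", "arguments": {"motion": [[0,0,0.02,0,0,0,0],[0,0,0,0,0,0,0]]}}

```text
time_s: 8.53
tool_pos: [567.0, -23.1, 217.1]
tool_rot: [0.0, 0.993, 0.116, -0.0]
wrist_force: [-1.0, -0.6, -4.4]
gripper_width: 0.295
```

Request:
{"name": "play_rows", "arguments": {"motion": [[0,0,0.02,0,0,0,0],[0,0,0,0,0,0,0]]}}

```text
time_s: 8.7
tool_pos: [567.0, -23.1, 216.8]
tool_rot: [0.0, 0.993, 0.116, 0.0]
wrist_force: [0.1, -0.1, -3.0]
gripper_width: 0.298
```

Request:
{"name": "play_rows", "arguments": {"motion": [[0,0,0.01,0,0,0,0],[0,0,0,0,0,0,0]]}}

```text
time_s: 8.87
tool_pos: [567.0, -23.1, 216.7]
tool_rot: [0.0, 0.993, 0.116, 0.0]
wrist_force: [-2.0, -0.5, 4.8]
gripper_width: 0.296
```

Request:
{"name": "play_rows", "arguments": {"motion": [[0,0,0.01,0,0,0,0],[0,0,0,0,0,0,0]]}}

```text
time_s: 9.03
tool_pos: [567.0, -23.1, 216.7]
tool_rot: [0.0, 0.993, 0.116, 0.0]
wrist_force: [-3.4, -0.0, 10.5]
gripper_width: 0.294
```

Request:
{"name": "play_rows", "arguments": {"motion": [[0,0,0.01,0,0,0,0],[0,0,0,0,0,0,0]]}}

```text
time_s: 9.2
tool_pos: [567.0, -23.2, 216.7]
tool_rot: [0.0, 0.993, 0.116, 0.0]
wrist_force: [-5.0, -0.2, 16.0]
gripper_width: 0.295
```

Contact at 216.7, as predicted, with a stiffness of about 24 N/mm. I'll ease the down-force and start sliding (push direction = tool -y).

Request:
{"name": "play_rows", "arguments": {"motion": [[0,0,-0.02,0,0,0,0],[0,0,0,0,0,0,0],[0,-0.04,0,0,0,0,0],[0,-0.08,0,0,0,0,0],[0,-0.08,0,0,0,0,0],[0,-0.08,0,0,0,0,0],[0,-0.04,0,0,0,0,0],[0,0,0,0,0,0,0]]}}

```text
time_s: 9.87
tool_pos: [565.4, -15.3, 216.7]
tool_rot: [0.0, 0.993, 0.116, 0.0]
wrist_force: [0.6, -3.4, 6.3]
gripper_width: 0.295
```

Request:
{"name": "play_rows", "arguments": {"motion": [[0,-0.06,0,0,0,0,0],[0,-0.06,0,0,0,0,0],[0,-0.06,0,0,0,0,0],[0,-0.06,0,0,0,0,0],[0,0,0,0,0,0,0]]}}

```text
time_s: 10.28
tool_pos: [564.0, -9.5, 216.7]
tool_rot: [0.0, 0.993, 0.116, 0.001]
wrist_force: [1.1, -2.5, 5.6]
gripper_width: 0.298
```

```bash
cat > f.py <<'E'
from rig import arm,imaging
import numpy as np,cv2,sys
s=arm.observe();f=np.array([np.cos(np.radians(103.3)),np.sin(np.radians(103.3))]);l=np.array([-f[1],f[0]])
p=np.array(s["tool_pos"]);w=p[:2]-[541.0,85.4];F=np.array(s["wrist_force"])
print("t",round(s["time_s"],2),"nose x",round(w@f+86,2),"lat",round(w@l,2),"z",round(p[2],2),"Fpush",round(-F[:2]@f,2),"Flat",round(F[:2]@l,2),"Fz",round(F[2],2))
if len(sys.argv)>1:
    c=imaging.camera("wrist");cv2.imwrite(f"pics/{sys.argv[1]}.png",cv2.cvtColor(c["color"],cv2.COLOR_RGB2BGR))
E
python3 f.py w5
```

```text
t 10.28 nose x -11.66 lat -0.59 z 216.75 Fpush 2.66 Flat -0.49 Fz 5.65
```

View pics/w5.png

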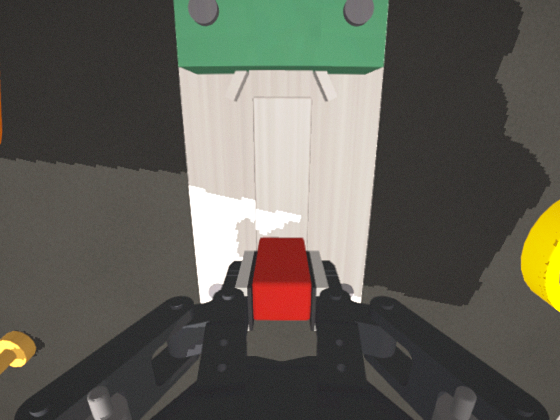

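Run:
```python
import cv2
d=cv2.imread("pics/w5.png")
cv2.imwrite("pics/w5c.png",cv2.resize(d[55:155,220:350],None,fx=6,fy=6,interpolation=cv2.INTER_CUBIC))
```

```text
(no output)
```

View pics/w5c.png

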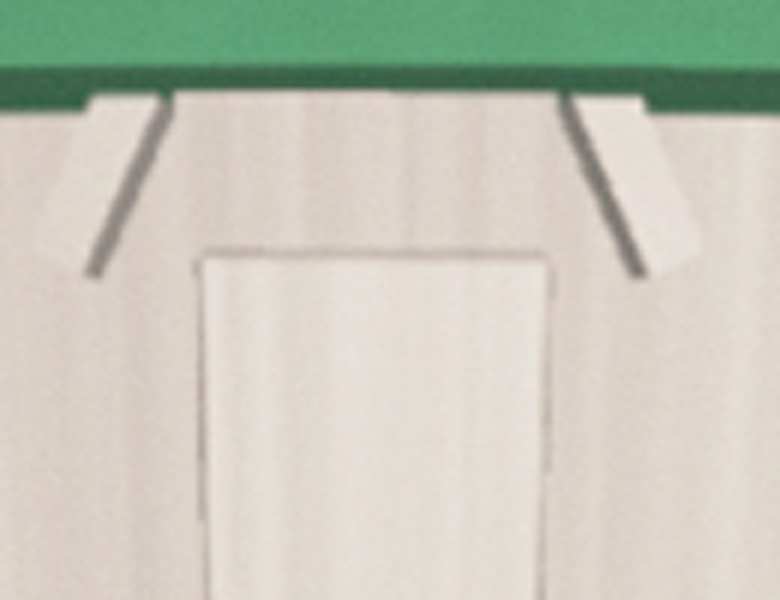

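Guides' centre is at column 365 and the toe's centre at column 374.5, so the toe is about 0.8 mm to the right. The pose says 0.6 mm, which agrees. Clearance is 2 mm; I'll correct while moving on.

Request:
{"name": "play_rows", "arguments": {"motion": [[-0.014,-0.04,0,0,0,0,0],[-0.014,-0.04,0,0,0,0,0],[0,-0.06,0,0,0,0,0],[0,-0.06,0,0,0,0,0],[0,-0.06,0,0,0,0,0],[0,-0.06,0,0,0,0,0],[0,0,0,0,0,0,0]]}}

```text
time_s: 10.92
tool_pos: [561.5, -1.9, 216.7]
tool_rot: [0.0, 0.993, 0.116, 0.0]
wrist_force: [0.7, -2.2, 6.4]
gripper_width: 0.294
```

```bash
python3 f.py
```

```text
t 10.92 nose x -3.62 lat 0.14 z 216.71 Fpush 2.34 Flat -0.12 Fz 6.42
```

Request:
{"name": "play_rows", "arguments": {"motion": [[0,-0.05,0,0,0,0,0],[0,-0.05,0,0,0,0,0],[0,-0.05,0,0,0,0,0],[0,0,0,0,0,0,0]]}}

```text
time_s: 11.25
tool_pos: [560.6, 1.7, 216.7]
tool_rot: [0.0, 0.993, 0.116, 0.0]
wrist_force: [1.2, -2.7, 5.6]
gripper_width: 0.296
```

```bash
python3 f.py
```

```text
t 11.25 nose x 0.04 lat 0.16 z 216.73 Fpush 2.87 Flat -0.53 Fz 5.57
```

Request:
{"name": "play_rows", "arguments": {"motion": [[0,-0.04,0,0,0,0,0],[0,-0.04,0,0,0,0,0],[0,-0.04,0,0,0,0,0],[0,-0.04,0,0,0,0,0],[0,0,0,0,0,0,0]]}}

```text
time_s: 11.67
tool_pos: [559.7, 5.6, 216.7]
tool_rot: [0.0, 0.993, 0.116, 0.0]
wrist_force: [0.2, -2.8, 6.2]
gripper_width: 0.296
```

```bash
python3 f.py
```

```text
t 11.67 nose x 4.0 lat 0.15 z 216.7 Fpush 2.79 Flat 0.45 Fz 6.16
```

Request:
{"name": "play_rows", "arguments": {"motion": [[0,-0.04,0,0,0,0,0],[0,-0.04,0,0,0,0,0],[0,-0.04,0,0,0,0,0],[0,-0.04,0,0,0,0,0],[0,0,0,0,0,0,0]]}}

```text
time_s: 12.08
tool_pos: [558.8, 9.4, 216.7]
tool_rot: [0.0, 0.993, 0.116, 0.001]
wrist_force: [1.5, -2.8, 6.6]
gripper_width: 0.292
```

```bash
python3 f.py
```

```text
t 12.08 nose x 7.98 lat 0.15 z 216.73 Fpush 3.08 Flat -0.85 Fz 6.58
```

Request:
{"name": "play_rows", "arguments": {"motion": [[0,-0.04,0,0,0,0,0],[0,-0.04,0,0,0,0,0],[0,-0.04,0,0,0,0,0],[0,0,0,0,0,0,0]]}}

```text
time_s: 12.42
tool_pos: [558.1, 12.4, 216.7]
tool_rot: [0.0, 0.993, 0.116, 0.0]
wrist_force: [1.3, -1.9, 6.7]
gripper_width: 0.291
```

```bash
python3 f.py
```

```text
t 12.42 nose x 11.0 lat 0.16 z 216.72 Fpush 2.19 Flat -0.77 Fz 6.66
```

Request:
{"name": "play_rows", "arguments": {"motion": [[0,-0.04,0,0,0,0,0],[0,-0.04,0,0,0,0,0],[0,-0.04,0,0,0,0,0],[0,0,0,0,0,0,0]]}}

```text
time_s: 12.75
tool_pos: [557.4, 15.3, 216.7]
tool_rot: [0.0, 0.993, 0.116, 0.001]
wrist_force: [0.5, -3.5, 7.2]
gripper_width: 0.295
```

```bash
python3 f.py
```

```text
t 12.75 nose x 13.97 lat 0.15 z 216.73 Fpush 3.57 Flat 0.33 Fz 7.18
```

Request:
{"name": "play_rows", "arguments": {"motion": [[0,-0.04,0,0,0,0,0],[0,-0.04,0,0,0,0,0],[0,-0.04,0,0,0,0,0],[0,0,0,0,0,0,0]]}}

```text
time_s: 13.08
tool_pos: [556.7, 18.2, 216.7]
tool_rot: [0.0, 0.993, 0.116, 0.0]
wrist_force: [0.4, -2.9, 6.4]
gripper_width: 0.295
```

```bash
python3 f.py
```

```text
t 13.08 nose x 16.99 lat 0.15 z 216.72 Fpush 2.93 Flat 0.28 Fz 6.4
```

Request:
{"name": "play_rows", "arguments": {"motion": [[0,-0.04,0,0,0,0,0],[0,-0.04,0,0,0,0,0],[0,-0.04,0,0,0,0,0],[0,0,0,0,0,0,0]]}}

```text
time_s: 13.42
tool_pos: [556.0, 21.1, 216.7]
tool_rot: [0.0, 0.993, 0.116, 0.0]
wrist_force: [1.1, -2.9, 6.8]
gripper_width: 0.294
```

```bash
python3 f.py
```

```text
t 13.42 nose x 19.98 lat 0.15 z 216.72 Fpush 3.12 Flat -0.44 Fz 6.75
```

Request:
{"name": "play_rows", "arguments": {"motion": [[0,-0.04,0,0,0,0,0],[0,-0.04,0,0,0,0,0],[0,-0.04,0,0,0,0,0],[0,0,0,0,0,0,0]]}}

```text
time_s: 13.75
tool_pos: [555.4, 24.1, 216.7]
tool_rot: [0.0, 0.993, 0.116, 0.001]
wrist_force: [1.3, -3.9, 6.3]
gripper_width: 0.296
```

```bash
python3 f.py
```

```text
t 13.75 nose x 22.99 lat 0.13 z 216.73 Fpush 4.06 Flat -0.41 Fz 6.3
```

Request:
{"name": "play_rows", "arguments": {"motion": [[0,-0.04,0,0,0,0,0],[0,-0.04,0,0,0,0,0],[0,0,0,0,0,0,0]]}}

```text
time_s: 14.0
tool_pos: [554.9, 26.0, 216.7]
tool_rot: [0.0, 0.993, 0.116, 0.0]
wrist_force: [0.8, -4.2, 7.1]
gripper_width: 0.296
```

```bash
python3 f.py
```

```text
t 14.0 nose x 24.97 lat 0.15 z 216.72 Fpush 4.25 Flat 0.19 Fz 7.13
```

Request:
{"name": "play_rows", "arguments": {"motion": [[0,-0.04,0,0,0,0,0],[0,-0.04,0,0,0,0,0],[0,-0.04,0,0,0,0,0],[0,0,0,0,0,0,0]]}}

```text
time_s: 14.33
tool_pos: [554.4, 27.5, 216.9]
tool_rot: [0.001, 0.993, 0.115, 0.001]
wrist_force: [2.5, -13.7, 6.2]
gripper_width: 0.293
```

```bash
python3 f.py
```

```text
t 14.33 nose x 26.6 lat 0.25 z 216.86 Fpush 13.9 Flat 0.74 Fz 6.23
```

Follower contacted at about x = 26 (13.9 N ≈ 10 + friction). Expect about 6 mm of travel; small steps now.

Request:
{"name": "play_rows", "arguments": {"motion": [[0,-0.02,0,0,0,0,0],[0,-0.02,0,0,0,0,0],[0,0,0,0,0,0,0]]}}

```text
time_s: 14.58
tool_pos: [554.2, 28.4, 216.9]
tool_rot: [0.002, 0.993, 0.115, 0.001]
wrist_force: [3.2, -13.6, 6.9]
gripper_width: 0.295
```

```bash
python3 f.py
```

```text
t 14.58 nose x 27.46 lat 0.26 z 216.87 Fpush 13.95 Flat 0.01 Fz 6.88
```

Request:
{"name": "play_rows", "arguments": {"motion": [[0,-0.02,0,0,0,0,0],[0,-0.02,0,0,0,0,0],[0,0,0,0,0,0,0]]}}

```text
time_s: 14.83
tool_pos: [554.0, 29.3, 216.9]
tool_rot: [0.002, 0.993, 0.115, 0.001]
wrist_force: [3.0, -14.0, 6.3]
gripper_width: 0.294
```

```bash
python3 f.py
```

```text
t 14.83 nose x 28.42 lat 0.25 z 216.87 Fpush 14.33 Flat 0.34 Fz 6.32
```

Request:
{"name": "play_rows", "arguments": {"motion": [[0,-0.02,0,0,0,0,0],[0,-0.02,0,0,0,0,0],[0,0,0,0,0,0,0]]}}

```text
time_s: 15.08
tool_pos: [553.8, 30.3, 216.9]
tool_rot: [0.002, 0.993, 0.115, 0.001]
wrist_force: [2.5, -14.6, 6.1]
gripper_width: 0.294
```

```bash
python3 f.py
```

```text
t 15.08 nose x 29.42 lat 0.25 z 216.86 Fpush 14.78 Flat 0.97 Fz 6.09
```

Request:
{"name": "play_rows", "arguments": {"motion": [[0,-0.02,0,0,0,0,0],[0,-0.01,0,0,0,0,0],[0,0,0,0,0,0,0]]}}

```text
time_s: 15.33
tool_pos: [553.6, 31.0, 216.9]
tool_rot: [0.002, 0.993, 0.115, 0.001]
wrist_force: [2.0, -14.5, 6.8]
gripper_width: 0.296
```

```bash
python3 f.py
```

```text
t 15.33 nose x 30.13 lat 0.26 z 216.86 Fpush 14.55 Flat 1.38 Fz 6.76
```

Request:
{"name": "play_rows", "arguments": {"motion": [[0,-0.01,0,0,0,0,0],[0,-0.01,0,0,0,0,0],[0,0,0,0,0,0,0]]}}

```text
time_s: 15.58
tool_pos: [553.5, 31.4, 216.9]
tool_rot: [0.002, 0.993, 0.115, 0.001]
wrist_force: [3.0, -15.0, 6.9]
gripper_width: 0.298
```

```bash
python3 f.py
```

```text
t 15.58 nose x 30.61 lat 0.26 z 216.85 Fpush 15.25 Flat 0.56 Fz 6.86
```

Request:
{"name": "play_rows", "arguments": {"motion": [[0,-0.01,0,0,0,0,0],[0,-0.01,0,0,0,0,0],[0,0,0,0,0,0,0]]}}

```text
time_s: 15.83
tool_pos: [553.4, 31.9, 216.9]
tool_rot: [0.002, 0.993, 0.115, 0.001]
wrist_force: [3.8, -14.8, 6.1]
gripper_width: 0.298
```

```bash
python3 f.py
```

```text
t 15.83 nose x 31.11 lat 0.26 z 216.87 Fpush 15.3 Flat -0.28 Fz 6.08
```

Request:
{"name": "play_rows", "arguments": {"motion": [[0,-0.01,0,0,0,0,0],[0,0,0,0,0,0,0]]}}

```text
time_s: 16.0
tool_pos: [553.3, 32.1, 216.9]
tool_rot: [0.002, 0.993, 0.115, 0.001]
wrist_force: [2.8, -15.1, 6.6]
gripper_width: 0.297
```

```bash
python3 f.py
```

```text
t 16.0 nose x 31.34 lat 0.27 z 216.87 Fpush 15.31 Flat 0.69 Fz 6.56
```

Request:
{"name": "play_rows", "arguments": {"motion": [[0,-0.01,0,0,0,0,0],[0,0,0,0,0,0,0]]}}

```text
time_s: 16.17
tool_pos: [553.3, 32.4, 216.9]
tool_rot: [0.002, 0.993, 0.115, 0.001]
wrist_force: [2.6, -14.4, 6.5]
gripper_width: 0.295
```

```bash
python3 f.py
```

```text
t 16.17 nose x 31.58 lat 0.26 z 216.87 Fpush 14.63 Flat 0.75 Fz 6.48
```

Still sliding at about 15 N. Continuing in 0.25 mm steps.

Request:
{"name": "play_rows", "arguments": {"motion": [[0,-0.01,0,0,0,0,0],[0,0,0,0,0,0,0]]}}

```text
time_s: 16.33
tool_pos: [553.2, 32.6, 216.9]
tool_rot: [0.002, 0.993, 0.115, 0.001]
wrist_force: [2.6, -14.8, 6.7]
gripper_width: 0.295
```

```bash
python3 f.py
```

```text
t 16.33 nose x 31.83 lat 0.27 z 216.88 Fpush 15.04 Flat 0.9 Fz 6.65
```

Request:
{"name": "play_rows", "arguments": {"motion": [[0,-0.01,0,0,0,0,0],[0,0,0,0,0,0,0]]}}

```text
time_s: 16.5
tool_pos: [553.2, 32.8, 216.9]
tool_rot: [0.002, 0.993, 0.115, 0.001]
wrist_force: [3.1, -16.3, 7.1]
gripper_width: 0.298
```

```bash
python3 f.py
```

```text
t 16.5 nose x 31.98 lat 0.27 z 216.87 Fpush 16.59 Flat 0.77 Fz 7.14
```

Request:
{"name": "play_rows", "arguments": {"motion": [[0,-0.008,0,0,0,0,0],[0,0,0,0,0,0,0]]}}

```text
time_s: 16.67
tool_pos: [553.1, 32.8, 216.9]
tool_rot: [0.002, 0.993, 0.115, 0.001]
wrist_force: [3.1, -17.3, 7.2]
gripper_width: 0.294
```

```bash
python3 f.py
```

```text
t 16.67 nose x 32.03 lat 0.29 z 216.9 Fpush 17.56 Flat 1.01 Fz 7.19
```

Request:
{"name": "play_rows", "arguments": {"motion": [[0,-0.006,0,0,0,0,0],[0,0,0,0,0,0,0],[0,0,0,0,0,0,0]]}}

```text
time_s: 16.92
tool_pos: [553.1, 32.9, 217.0]
tool_rot: [0.002, 0.993, 0.115, 0.001]
wrist_force: [2.4, -18.2, 8.1]
gripper_width: 0.296
```

```bash
python3 f.py w6
```

```text
t 16.92 nose x 32.1 lat 0.28 z 216.95 Fpush 18.25 Flat 1.8 Fz 8.07
```

View pics/w6.png

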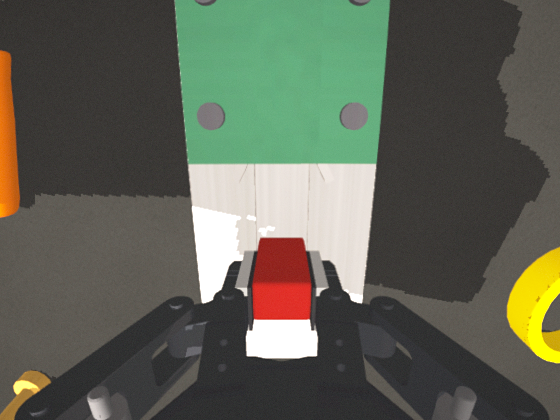

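The stop is felt: force rose 15.0→16.6→17.6→18.3 N while the motion all but ended at x = 32.1, after about 6 mm of follower travel. I'll relax the push (not past zero) and release.

Request:
{"name": "play_rows", "arguments": {"motion": [[0,0.02,0,0,0,0,0],[0,0.01,0,0,0,0,0],[0,0,0,0,0,0,0]]}}

```text
time_s: 17.22
tool_pos: [553.2, 32.6, 216.9]
tool_rot: [0.001, 0.993, 0.115, 0.001]
wrist_force: [3.3, -12.9, 6.4]
gripper_width: 0.297
```

```bash
python3 f.py
```

```text
t 17.22 nose x 31.84 lat 0.23 z 216.86 Fpush 13.36 Flat -0.26 Fz 6.43
```

Request:
{"name": "play_rows", "arguments": {"motion": [[0,0.02,0,0,0,0,0],[0,0.01,0,0,0,0,0],[0,0,0,0,0,0,0]]}}

```text
time_s: 17.47
tool_pos: [553.3, 32.5, 216.7]
tool_rot: [0.001, 0.993, 0.115, 0.001]
wrist_force: [2.2, -10.2, 5.6]
gripper_width: 0.292
```

```bash
python3 f.py
```

```text
t 17.47 nose x 31.64 lat 0.21 z 216.73 Fpush 10.4 Flat 0.15 Fz 5.64
```

Request:
{"name": "play_rows", "arguments": {"motion": [[0,0.02,0,0,0,0,0],[0,0,0,0,0,0,0]]}}

```text
time_s: 17.63
tool_pos: [553.3, 32.3, 216.7]
tool_rot: [0.001, 0.993, 0.115, 0.001]
wrist_force: [1.8, -6.4, 6.3]
gripper_width: 0.293
```

```bash
python3 f.py
```

```text
t 17.63 nose x 31.51 lat 0.2 z 216.72 Fpush 6.66 Flat -0.23 Fz 6.31
```

Request:
{"name": "play_rows", "arguments": {"motion": [[0,0,0,0,0,0,0.6],[0,0,0,0,0,0,0.6],[0,0,0,0,0,0,0.6],[0,0,0,0,0,0,0.7],[0,0,0,0,0,0,0.7],[0,0,0,0,0,0,0.7]]}}

```text
time_s: 18.13
tool_pos: [553.0, 33.1, 216.4]
tool_rot: [0.0, 0.993, 0.116, -0.0]
wrist_force: [-0.4, -0.9, -0.1]
gripper_width: 0.704
```

```bash
python3 f.py w7
```

```text
t 18.13 nose x 32.36 lat 0.33 z 216.4 Fpush 0.75 Flat 0.57 Fz -0.12
```

View pics/w7.png

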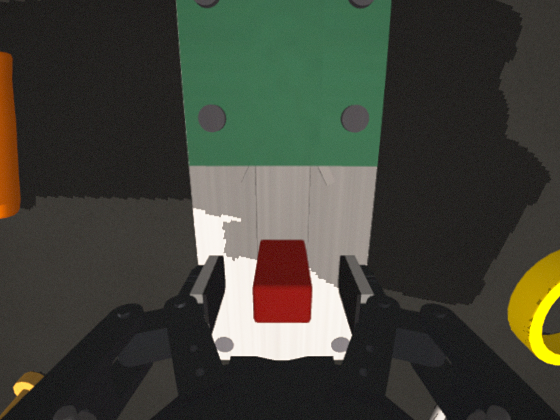

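The red grip at (281,282) is free between the open pads and did not shift against the block. Retreating straight up.

Request:
{"name": "play_rows", "arguments": {"motion": [[0,0,-0.2,0,0,0,0.7],[0,0,-0.5,0,0,0,0.7],[0,0,-0.7,0,0,0,0.7],[0,0,-0.9,0,0,0,0.7],[0,0,-0.9,0,0,0,0.7],[0,0,-0.9,0,0,0,0.7],[0,0,-0.9,0,0,0,0.7],[0,0,-0.4,0,0,0,0.7]]}}

```text
time_s: 18.85
tool_pos: [553.2, 33.0, 354.5]
tool_rot: [0.0, 0.993, 0.116, 0.001]
wrist_force: [0.5, -0.3, -0.2]
gripper_width: 0.698
```

Request:
{"name": "play_rows", "arguments": {"motion": [[0,0.4,-0.3,0,0,0,0.7],[0,0.8,-0.3,0,0,0,0.7],[0,0.8,-0.3,0,0,0,0.7],[0,0.8,0,0,0,0,0.7],[0,0.4,0,0,0,0,0.7],[0,0,0,0,0,0,0.7]]}}

```text
time_s: 19.35
tool_pos: [571.5, -47.4, 373.6]
tool_rot: [0.001, 0.993, 0.114, -0.0]
wrist_force: [0.0, -1.1, 0.2]
gripper_width: 0.696
```

```bash
python3 f.py w8
python3 - <<'E'
from rig import imaging
import cv2,pickle
d={}
for n in("wrist","top","side"):
    c=imaging.camera(n);d[n]=c
    cv2.imwrite(f"pics/{n}8.png",cv2.cvtColor(c["color"],cv2.COLOR_RGB2BGR))
pickle.dump(d,open("c8.pkl","wb"))
E
```

```text
t 19.35 nose x -50.29 lat 0.92 z 373.64 Fpush 1.05 Flat 0.2 Fz 0.2
```

View pics/w8.png

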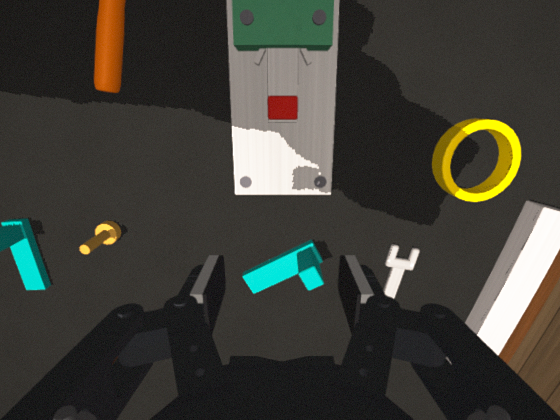

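View pics/side8.png

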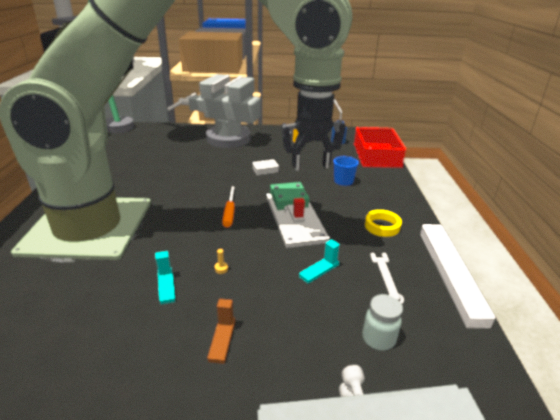

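Run:
```python
import pickle
from h import *
c=pickle.load(open("c8.pkl","rb"))["wrist"];c0=pickle.load(open("c0.pkl","rb"))
h=cv2.cvtColor(c["color"],cv2.COLOR_RGB2HSV)
m=(((h[...,0]<6)|(h[...,0]>174))&(h[...,1]>150)&(h[...,2]>60)).astype(np.uint8)
cnt=max(cv2.findContours(m,0,1)[0],key=cv2.contourArea);r=cv2.minAreaRect(cnt);print(r)
f=np.array([np.cos(np.radians(103.3)),np.sin(np.radians(103.3))]);l=np.array([-f[1],f[0]])
P=plane(c,cv2.boxPoints(r),77)
for p in P:
    w=p[:2]-[541,85.4];print("x",round(w@f,1),"y",round(w@l,1))
w=P.mean(0)[:2]-[541,85.4];print("nose by grip centre",w@f+86,"lat",w@l)
for n in("top","side"):
    a=c0[n]["color"].astype(int);b=pickle.load(open("c8.pkl","rb"))[n]["color"].astype(int)
    cv2.imwrite(f"pics/diff_{n}.png",np.clip(abs(a-b).max(2)*2,0,255).astype(np.uint8))
```

```text
((282.0, 110.0), (22.0, 28.0), 90.0)
x -46.5 y 12.5
x -46.6 y -11.2
x -64.7 y -11.4
x -64.6 y 12.7
nose by grip centre 30.38539297101414 lat 0.6708387017089101
```

View pics/diff_side.png

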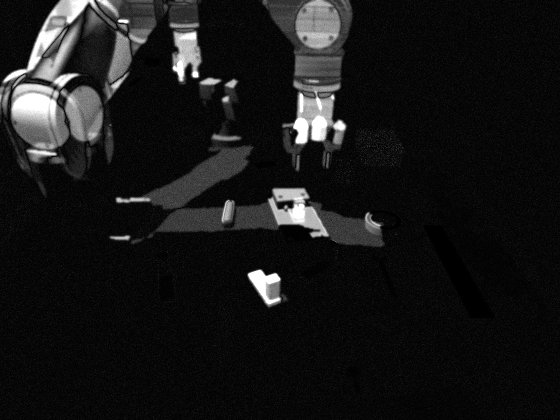

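Run:
```python
from rig import hand_in
print(hand_in())
```

```text
the job is handed in; nothing more can be done
None
```

The toe is seated in the pocket with the follower pushed back against its stop. It is released, the arm is clear, and the job was handed in at about 19.5 s of the 67 s allowed.

**What I did:** I gripped the red grip across its width, laid the toe on the bed with the nose 25 mm before the mouth, and felt contact at the predicted height. While sliding it in I corrected a sideways offset of about 0.7 mm.

**What I felt:**
- **Friction:** sliding took about 3 N.
- **Follower:** it touched at about 26 mm and then slid at about 14–15 N, bed friction included.
- **Stop:** at about 32 mm motion nearly ceased and the force rose to 18.3 N, the highest push reading I took. The travel matches the stated 6 mm.

I then eased the push to about 7 N, opened the jaws and went straight up.

**Last checks:**
- **Toe:** it did not visibly shift against the block on release, and the wrist force was near zero.
- **Bystanders:** the side view before and after shows only the toe, the arm and shadows changed. I saved the same comparison for the top view but did not look at it.
- **Disagreement:** the last wrist picture puts the nose at about 30.4 mm inside, against 32.1 mm from the arm's position at the stop. The camera calibration is only good to about 2 mm, so I relied on the force readings. I did not push again to confirm.

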